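# Set out the load resistors by height

### The arm

A 6-joint arm with a two-finger parallel gripper is mounted at the origin on the work surface. World frame = base frame: x ahead of the robot, y to its left, z up, the work surface at z = 0. Lengths are in m, angles in degrees, forces in N, time in s.
With the tool pointing down it reaches from about 0.3 to 0.75 m from the base axis. Payload 8.5 kg.
Tool frame: the origin (TCP) lies at the very end of the fingers, on their centre line; the grasp point (between the pads) lies 19 mm behind it; x points along the fingers, y is the direction in which the jaws open and shut, and the axes are right-handed (so a half turn about x gives the same grasp; the last joint's range is limited). The gripper opens to 85 mm and grips with 20 to 120 N. Pads are 22 mm wide; open, the fingers measure 114 mm over their backs; the gripper's body (76 mm by 85 mm) begins 54 mm behind the grasp point. The pads swing forward as they close: fully open they stand 13 mm farther back than shut.
Start: joints at [63.925, 21.807, 74.336, -0, 83.858, -12.336], TCP at [0.131, 0.534, 0.231] pointing down, gripper open.
Joint ranges: [-178.18, 178.18], [-50.72, 133.34], [12.68, 142.11], [-81.47, 261.47], [9.98, 163.14], [-165.26, 165.26]. Speed limits (degrees/s): [136.94, 136.94, 180, 180, 180, 180].

### API

Orientations are given as a 3x3 rotation matrix whose columns are the frame's x, y, z axes.
In Python, from rig import env, eyes, close_job gives the robot as it stands.
- The arm moves only by the shell command python3 -m pendant 'ROWS' [OPENING] [FORCE]. ROWS is a JSON object of lists of equal length, an entry for each row: "travel": the shift along the world's x, y, z in mm, a list of three; "delta_rot": the turn, a rotation vector about the world's x, y, z in rad, a list of three. In form: {"travel": [[x, y, z], ...], "delta_rot": [[wx, wy, wz], ...]}. A call has 1 to 20 rows; each row shifts and turns the commanded pose from where the row before left it; what a row does not reach is not made up. A row lasts 1/12 s, in which the tool goes at most 41.7 mm and 7.16 degrees, less where a joint would pass 70% of its speed; a pose out of reach is approached as far as the arm can. A call with a gripper value outside its range is refused whole. OPENING is the finger opening in mm, from 0 to 85.4, set as the call begins (- or left out, the last holds). The fingers move at their own pace and stop on an object; FORCE is the grip in N (left out, the last holds). Time passes only in rows, so rows that do not move let the fingers close. It gives the time, the measured TCP pose, the force and the opening at its end, in the units of the state.
- env.observe(): the state, without advancing time (a new reading comes with each control period).
- eyes.get_image(name): name is "scene" or "top" or "wrist"; returns the picture (384x512x3 uint8, red, green, blue); there is no depth.
- eyes.camera_model(name): a dict with "vfov" (degrees; the focal length in pixels is half the picture's height over the tangent of half this angle, whatever the lens; pixels are square), "cx", "cy" (the principal point, pixels), "pose" (4x4, takes a point from camera to world coordinates). Camera axes: x right, y up, looking along -z (the intrinsics and any distortion apply to the point x, -y, -z); pixel columns grow to the right and rows downward; lengths in m; the calibration is good to about 2 mm. A picture is of the moment at which its call begins: read the wrist's pose just before it. camera_model takes no time and is no camera call; for the wrist camera it gives the pose at the moment of the call.
- close_job(): hands the job in, once; it reports no verdict.
The state is a dict: "time_s": time; "q": joint angles; "qvel": joint speeds; "joint_efforts": joint torques, N m; "position": TCP position; "tool_rot": TCP orientation; "ft_force": force on the tool from outside, world axes, zero at the start; "wrist_torque": the same for the moment, N m; "grip_width": finger opening in m.
Only numpy, scipy, OpenCV 4.12 (cv2) and the standard library are available. Lean on these libraries where they do the work, as an engineer would, in place of code of your own. Each camera call takes 0.05 s, during which the arm holds its last target. There are 200 camera calls.

### The job

Stand the four green power resistors upright on the four round seats of the white board, one centred on each seat, in order of height: the tallest on the seat next to the red terminal, then ever shorter, to the shortest next to the black terminal. Do not knock any resistor over, and leave the orange meter where it is.

Things in the scene. Friction and masses are not known exactly. Their poses are not given: they have to be found in the camera images.
- r60_mid (a point): the shortest of four loose green tubular power resistors that stand upright on the bench: ribbed green tube 32 mm in diameter, with a pale foot flange 40 mm in diameter and 6 mm thick and a 29 mm steel cap 6 mm thick on top; 60 mm tall in all, 70 to 270 g. The point is its centre, on the axis, 30 mm above its underside; z points up the tube. Round: grasp the tube from above across any direction, near its upper end.
- r82_mid (a point): the second shortest of four loose green tubular power resistors that stand upright on the bench: ribbed green tube 32 mm in diameter, with a pale foot flange 40 mm in diameter and 6 mm thick and a 29 mm steel cap 6 mm thick on top; 82 mm tall in all, 70 to 270 g. The point is its centre, on the axis, 41 mm above its underside; z points up the tube. Round: grasp the tube from above across any direction, near its upper end.
- r104_mid (a point): the second tallest of four loose green tubular power resistors that stand upright on the bench: ribbed green tube 32 mm in diameter, with a pale foot flange 40 mm in diameter and 6 mm thick and a 29 mm steel cap 6 mm thick on top; 104 mm tall in all, 70 to 270 g. The point is its centre, on the axis, 52 mm above its underside; z points up the tube. Round: grasp the tube from above across any direction, near its upper end.
- r126_mid (a point): the tallest of four loose green tubular power resistors that stand upright on the bench: ribbed green tube 32 mm in diameter, with a pale foot flange 40 mm in diameter and 6 mm thick and a 29 mm steel cap 6 mm thick on top; 126 mm tall in all, 70 to 270 g. The point is its centre, on the axis, 63 mm above its underside; z points up the tube. Round: grasp the tube from above across any direction, near its upper end.
- seat_a_top (a point): an end seat of the row: a round black pad with a grey centre, 54 mm in diameter, 3 mm thick, on the fixed white board. The point is the centre of its upper face, 21 mm above the bench. The four seats a, b, c, d lie in that order in a straight row, 75 mm apart; y points along the row from d to a, z up. The board is 370 mm along the row, 90 mm across, its top 18 mm above the bench.
- seat_b_top (a point): an inner seat of the row: a round black pad with a grey centre, 54 mm in diameter, 3 mm thick, on the fixed white board. The point is the centre of its upper face, 21 mm above the bench. The four seats a, b, c, d lie in that order in a straight row, 75 mm apart; y points along the row from d to a, z up. The board is 370 mm along the row, 90 mm across, its top 18 mm above the bench.
- seat_c_top (a point): an inner seat of the row: a round black pad with a grey centre, 54 mm in diameter, 3 mm thick, on the fixed white board. The point is the centre of its upper face, 21 mm above the bench. The four seats a, b, c, d lie in that order in a straight row, 75 mm apart; y points along the row from d to a, z up. The board is 370 mm along the row, 90 mm across, its top 18 mm above the bench.
- seat_d_top (a point): an end seat of the row: a round black pad with a grey centre, 54 mm in diameter, 3 mm thick, on the fixed white board. The point is the centre of its upper face, 21 mm above the bench. The four seats a, b, c, d lie in that order in a straight row, 75 mm apart; y points along the row from d to a, z up. The board is 370 mm along the row, 90 mm across, its top 18 mm above the bench.
- red_post: the red terminal, a fixed round post 22 mm in diameter and 16 mm tall at one end of the white board, in line with the seats, 52 mm beyond the nearest seat, which may be seat a or seat d (an equal black terminal stands at the other end). Origin at its foot, 18 mm above the bench.
- meter: bystander, to be left alone: loose orange hand-held meter lying on the bench, 150 by 75 mm, 45 mm high over its dial; origin at the centre of its underside.

How it is judged:
By the outcome, as a careful person would: the job done as asked, in the order asked, and still so for the second after the job is handed in, with the robot touching nothing.
It also fails if it takes over 120 s, if anything falls off the work surface, if the arm or the gripper's body presses on something with over 40 N, if the wrist force passes 120 N, or if a joint passes its speed limit or range.

## Working session

There is one attempt and no reset: what is moved stays moved. The work goes in short steps, Python scripts to look and compute and a shell command to move; the robot and the scene stay as the last step left them, time stands still between calls to the robot, and variables do not carry over. Pictures are saved under pics/ and viewed, about 12 in all and at most 16, crops included, and the job is handed in when it is done.

```bash
mkdir -p pics; ls
cat > h.py <<'E'
import numpy as np, cv2
from rig import env, eyes
def shot(n,f):
    m=eyes.camera_model(n); im=eyes.get_image(n); cv2.imwrite('pics/'+f,im[:,:,::-1]); return im,m
def ray(m,u,v,z):
    f=192/np.tan(np.radians(m['vfov'])/2); P=np.array(m['pose'])
    d=P[:3,:3]@np.array([(u-m['cx'])/f,-(v-m['cy'])/f,-1]); o=P[:3,3]
    return o+d*(z-o[2])/d[2]
def proj(m,p):
    f=192/np.tan(np.radians(m['vfov'])/2); P=np.array(m['pose'])
    c=P[:3,:3].T@(np.array(p)-P[:3,3]); return m['cx']+f*c[0]/-c[2], m['cy']-f*c[1]/-c[2]
E
python3 - <<'E'
from h import *
np.set_printoptions(precision=4,suppress=True)
a,m=shot('top','top0.png'); print(m)
b,m2=shot('scene','scene0.png'); print(m2)
cv2.imwrite('pics/both.png',cv2.resize(np.hstack([a,b])[:,:,::-1],(800,300)))
s=env.observe();print(s)
E
```

```text
pics
{'vfov': 51.912081632963954, 'cx': 250.87799762080078, 'cy': 187.51360391127506, 'pose': array([[ 0.0222,  0.9851, -0.1705,  0.3398],
       [-0.9996,  0.0249,  0.0139, -0.0753],
       [ 0.0179,  0.1701,  0.9853,  1.2071],
       [ 0.    ,  0.    ,  0.    ,  1.    ]])}
{'vfov': 49.27854561173836, 'cx': 248.54815619823182, 'cy': 186.94395934657283, 'pose': array([[ 0.2599, -0.61  ,  0.7486,  1.3507],
       [ 0.9656,  0.1719, -0.1952, -0.2892],
       [-0.0096,  0.7736,  0.6336,  0.7695],
       [ 0.    ,  0.    ,  0.    ,  1.    ]])}
{'time_s': 0.1, 'q': array([ 63.9229,  21.8374,  74.3795,   0.0009,  83.8595, -12.3364]), 'qvel': array([-0.104 , -0.0579, -0.1959,  0.0943,  0.0082,  0.069 ]), 'joint_efforts': array([  0.003 , -44.9229, -23.1652,  -0.0002,   0.0037,  -0.    ]), 'position': array([0.1305, 0.534 , 0.2308]), 'tool_rot': array([[-0.0006,  0.2375,  0.9714],
       [-0.0012,  0.9714, -0.2375],
       [-1.    , -0.0013, -0.0003]]), 'ft_force': array([ 0.0537, -0.4471, -0.3955]), 'wrist_torque': array([ 0.0045,  0.0049, -0.0041]), 'grip_width': 0.08543674070172072}
```

View pics/top0.png

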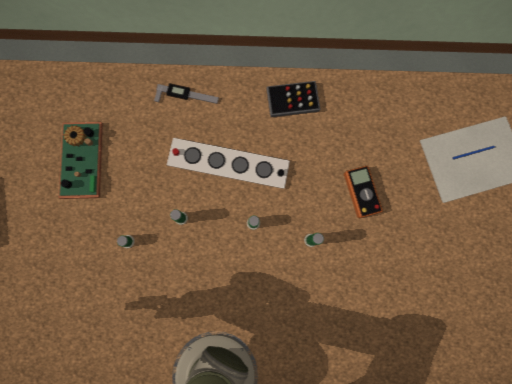

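View pics/scene0.png

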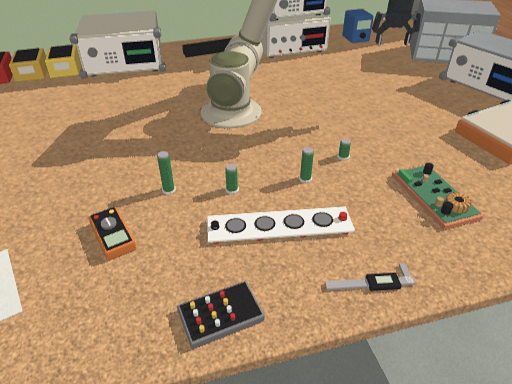

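The top view shows the board (red post at 177,152; black at 281,172), the four resistors in front of it at about (125,241), (179,216), (253,222) and (314,239), and the meter at (364,192). The scene view suggests these four are r60, r104, r82 and r126, in that order. Next I'll measure them.

Run:
```python
from h import *
np.set_printoptions(precision=4,suppress=True)
a,m=shot('top','top1.png'); b,ms=shot('scene','s1.png')
hsv=cv2.cvtColor(a,cv2.COLOR_RGB2HSV)
# seats: dark blobs on board
g=cv2.cvtColor(a,cv2.COLOR_RGB2GRAY); w=((hsv[...,1]<45)&(g>150)).astype(np.uint8)
roi=np.zeros_like(w); roi[130:195,160:295]=1; w*=roi
c,_=cv2.findContours(w,cv2.RETR_EXTERNAL,cv2.CHAIN_APPROX_SIMPLE); c=max(c,key=cv2.contourArea)
box=cv2.boxPoints(cv2.minAreaRect(c)); print('board',[ray(m,*p,.018)[:2] for p in box])
fill=cv2.drawContours(np.zeros_like(w),[c],-1,1,-1)
dark=cv2.morphologyEx(((g<150)&(fill>0)).astype(np.uint8),cv2.MORPH_CLOSE,np.ones((7,7)))
n,l,st,ce=cv2.connectedComponentsWithStats(dark)
for i in range(1,n):
    if st[i,4]>20: print('dark',st[i],ce[i],ray(m,*ce[i],.021)[:2])
r=((hsv[...,0]<8)|(hsv[...,0]>172))&(hsv[...,1]>170)&(roi>0)
ys,xs=np.nonzero(r);print('red',xs.mean(),ys.mean(),ray(m,xs.mean(),ys.mean(),.034)[:2])
# green in scene: base via bottom / top pts
for nme,im,mm,rg in (('top',a,m,(200,260,100,340)),('scene',b,ms,(120,200,140,370))):
    hs=cv2.cvtColor(im,cv2.COLOR_RGB2HSV); k=((hs[...,0]>45)&(hs[...,0]<90)&(hs[...,1]>80)).astype(np.uint8)
    q=np.zeros_like(k);q[rg[0]:rg[1],rg[2]:rg[3]]=k[rg[0]:rg[1],rg[2]:rg[3]]
    n,l,st,ce=cv2.connectedComponentsWithStats(q)
    for i in range(1,n):
        if st[i,4]>15: print(nme,st[i],ce[i])
cr=[cv2.resize(a[200:260,x:x+75],None,fx=5,fy=5,interpolation=cv2.INTER_CUBIC) for x in (95,150,215,280)]
cv2.imwrite('pics/cr.png',np.vstack([np.hstack(cr[:2]),np.hstack(cr[2:])])[:,:,::-1])
```

```text
board [array([0.6099, 0.1676]), array([0.6979, 0.1559]), array([ 0.6341, -0.2074]), array([ 0.5473, -0.1912])]
dark [207 152  67  27 839] [239.9166 164.5042] [ 0.6162 -0.0566]
red 175.5 151.42307692307693 [0.6489 0.141 ]
top [176 214   9   8  40] [181.325 218.4  ]
top [307 234  10  11  57] [310.4211 240.0702]
top [125 237   7   9  33] [128.6667 241.2727]
scene [339 143  12  15 129] [343.8837 150.124 ]
scene [301 152  13  28 271] [306.2915 166.0775]
scene [158 155  16  37 371] [165.9164 173.8976]
scene [226 168  12  23 210] [231.2952 180.1667]
```

View pics/cr.png

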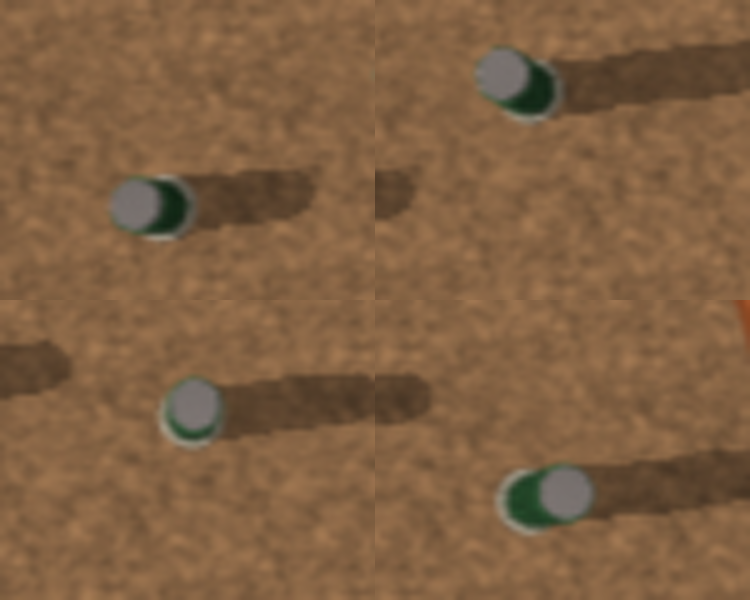

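The crop shows the caps and feet clearly. Cap centres are r60 (122.4,241.4), r104 (176,215), r82 (253.8,221) and r126 (318.2,238.6). I'll check these against the feet and the scene view, and get the seats.

Run:
```python
from h import *
np.set_printoptions(precision=4,suppress=True)
a=cv2.imread('pics/top1.png')[:,:,::-1]; m=eyes.camera_model('top'); ms=eyes.camera_model('scene')
for n,h,c,f,s in (('r60',.06,(122.4,241.4),(127,241.4),(343.9,150.1)),('r104',.104,(176,215),(181,217.6),(306.3,166.1)),('r82',.082,(253.8,221),(253,222.8),(231.3,180.2)),('r126',.126,(318.2,238.6),(311.4,240.2),(165.9,173.9))):
    print(n,ray(m,*c,h)[:2],ray(m,*f,.006)[:2],ray(ms,*s,h/2)[:2])
g=cv2.cvtColor(a,cv2.COLOR_RGB2GRAY)
d=(g<110).astype(np.uint8)
n,l,st,ce=cv2.connectedComponentsWithStats(d[140:190,165:295].copy())
for i in range(1,n):
    if 15<st[i,4]<500:
        p=st[i,:2]+(st[i,2:4]-1)/2+[165,140]; print(st[i],p,ray(m,*p,.021)[:2])
print(eyes.camera_model('wrist'))
```

```text
r60 [0.3723 0.2734] [0.3741 0.2761] [0.3828 0.2712]
r104 [0.4475 0.1167] [0.4495 0.1182] [0.4568 0.1161]
r82 [ 0.4378 -0.1016] [ 0.4389 -0.1011] [ 0.4481 -0.1036]
r126 [ 0.3901 -0.2774] [ 0.3904 -0.2791] [ 0.3985 -0.2777]
[ 0  0  7  6 28] [168.  142.5] [0.6802 0.1681]
[33  0  8  4 25] [201.5 141.5] [0.6863 0.0646]
[ 19   7  18  17 239] [192.5 155. ] [0.6424 0.0905]
[ 8  8  7  8 42] [176.  151.5] [0.6522 0.1419]
[ 43  12  18  17 231] [216.5 160. ] [0.6285 0.0159]
[ 67  17  17  17 229] [240. 165.] [ 0.6146 -0.0569]
[ 91  21  17  17 232] [264. 169.] [ 0.6039 -0.1311]
[112  29   8   8  47] [280.5 172.5] [ 0.5943 -0.1821]
{'vfov': 62.64305078290013, 'cx': 255.28658291852358, 'cy': 188.46390347315005, 'pose': array([[ 0.2385, -0.9352, -0.2617,  0.0638],
       [ 0.9711,  0.2298,  0.0638,  0.55  ],
       [ 0.0005, -0.2694,  0.963 ,  0.3744],
       [ 0.    ,  0.    ,  0.    ,  1.    ]])}
```

Caps and feet agree to within 3 mm, which confirms the heights, and the seats come out 75 mm apart. I'll turn so the jaws open across the row and hover above r60.

```bash
python3 -m pendant '{"travel":[[16.2,-17.3,0],[16.2,-17.3,0],[16.2,-17.3,0],[16.2,-17.3,0],[16.2,-17.3,0],[16.2,-17.3,0],[16.2,-17.3,0],[16.2,-17.3,0],[16.2,-17.3,0],[16.2,-17.3,0],[16.2,-17.3,0],[16.2,-17.3,0],[16.2,-17.3,0],[16.2,-17.3,0],[16.2,-17.3,0],[0,0,-20],[0,0,-20],[0,0,-20],[0,0,0],[0,0,0]],"delta_rot":[[0,0,-0.1],[0,0,-0.1],[0,0,-0.1],[0,0,-0.1],[0,0,-0.1],[0,0,-0.1],[0,0,-0.1],[0,0,-0.1],[0,0,-0.1],[0,0,-0.1],[0,0,-0.1],[0,0,-0.1],[0,0,-0.1],[0,0,-0.1],[0,0,-0.1],[0,0,0],[0,0,0],[0,0,0],[0,0,0],[0,0,0]]}' 85 40
python3 - <<'E'
from h import *
a,m=shot('wrist','w1.png');s=env.observe();print(s['position'],s['tool_rot'][:,1],s['q'])
print(proj(m,[.373,.2745,.06]),proj(m,[.373,.2745,.0]))
E
```

```text
time_s: 1.87
position: [0.3734, 0.2746, 0.1712]
tool_rot: [[-0.002, 0.986, -0.168], [-0.001, -0.168, -0.986], [-1.0, -0.001, 0.001]]
ft_force: [0.6, 0.3, 0.1]
grip_width: 0.085
[0.37390556 0.27491032 0.17205465] [ 9.85770215e-01 -1.68097833e-01  4.48402419e-04] [2.16587917e+01 1.65881967e+01 9.31249017e+01 1.66108490e-04
 7.02567272e+01 3.13359745e+01]
(np.float64(255.5842985845052), np.float64(184.9862602291844)) (np.float64(255.6399701815952), np.float64(169.72544712347946))
```

View pics/w1.png

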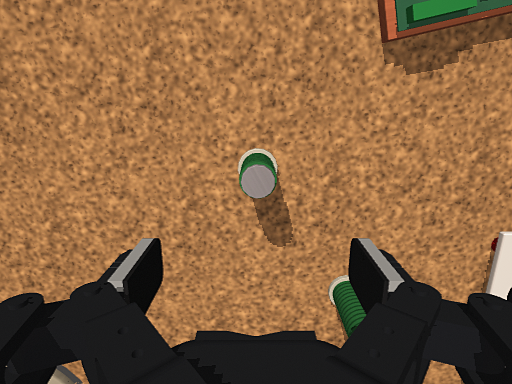

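The wrist view shows r60's cap centred at (258,181) and its foot at (258,167), within a few pixels of the prediction (255.6,185).

Run:
```python
from h import *
m=eyes.camera_model('wrist');s=env.observe()
print(ray(m,258,181,.06),ray(m,258,168,.006),proj(m,s['position']), m['pose'][:3,3])
```

```text
[0.37625103 0.27768902 0.06      ] [0.37664944 0.27734209 0.006     ] (np.float64(256.15625721039885), np.float64(242.6884673699312)) [0.38494952 0.34187589 0.3154646 ]
```

```bash
python3 -m pendant '{"travel":[[2,2.5,-20],[0,0,-25],[0,0,-25],[0,0,-25],[0,0,-20],[0,0,-14],[0,0,-10],[0,0,-6],[0,0,-4],[0,0,0],[0,0,0],[0,0,0]],"delta_rot":[[0,0,0],[0,0,0],[0,0,0],[0,0,0],[0,0,0],[0,0,0],[0,0,0],[0,0,0],[0,0,0],[0,0,0],[0,0,0],[0,0,0]]}'
python3 -m pendant '{"travel":[[0,0,0],[0,0,0],[0,0,0],[0,0,0],[0,0,0],[0,0,0],[0,0,0],[0,0,0],[0,0,0],[0,0,0]],"delta_rot":[[0,0,0],[0,0,0],[0,0,0],[0,0,0],[0,0,0],[0,0,0],[0,0,0],[0,0,0],[0,0,0],[0,0,0]]}' 20 50
```

```text
time_s: 2.92
position: [0.3761, 0.2775, 0.0231]
tool_rot: [[0.001, 0.986, -0.168], [0.001, -0.168, -0.986], [-1.0, 0.001, -0.001]]
ft_force: [0.5, 0.3, -0.4]
grip_width: 0.0853
time_s: 3.75
position: [0.3757, 0.2773, 0.0226]
tool_rot: [[0.0, 0.986, -0.168], [0.0, -0.168, -0.986], [-1.0, 0.0, -0.0]]
ft_force: [-0.9, -0.7, 4.7]
grip_width: 0.0308
```

```bash
python3 -m pendant '{"travel":[[0,0,15],[0,0,30],[0,0,35],[0,0,35],[0,0,35],[16.3,-29.1,0],[16.3,-29.1,0],[16.3,-29.1,0],[16.3,-29.1,0],[16.3,-29.1,0],[16.3,-29.1,0],[16.3,-29.1,0],[16.3,-29.1,0],[16.3,-29.1,0],[16.3,-29.1,0],[16.3,-29.1,0],[16.3,-29.1,0],[16.3,-29.1,0],[16.3,-29.1,0],[0,0,0]],"delta_rot":[[0,0,0],[0,0,0],[0,0,0],[0,0,0],[0,0,0],[0,0,0],[0,0,0],[0,0,0],[0,0,0],[0,0,0],[0,0,0],[0,0,0],[0,0,0],[0,0,0],[0,0,0],[0,0,0],[0,0,0],[0,0,0],[0,0,0],[0,0,0]]}'
python3 -m pendant '{"travel":[[0,0,0],[0,0,0],[0,0,0]],"delta_rot":[[0,0,0],[0,0,0],[0,0,0]]}'
python3 - <<'E'
from h import *
a,m=shot('wrist','w2.png');s=env.observe();print(s['position'])
np.save('w2pose.npy',m['pose'])
for p in ([.604,-.131],[.6146,-.0569],[.6285,.0159],[.6424,.0905]): print(proj(m,p+[.021]))
E
```

```text
time_s: 5.42
position: [0.6055, -0.1353, 0.1711]
tool_rot: [[0.0, 0.985, -0.172], [-0.001, -0.172, -0.985], [-1.0, 0.001, 0.001]]
ft_force: [-1.3, 0.8, -1.5]
grip_width: 0.031
time_s: 5.67
position: [0.6034, -0.1291, 0.1722]
tool_rot: [[-0.001, 0.986, -0.167], [0.0, -0.167, -0.986], [-1.0, -0.001, -0.0]]
ft_force: [-0.7, 0.7, -1.0]
grip_width: 0.0308
[ 0.60343162 -0.12902306  0.17243829]
(np.float64(256.895720738141), np.float64(175.9059746437826))
(np.float64(254.75200445330896), np.float64(94.49202236617712))
(np.float64(256.454305170857), np.float64(1.592095023230172))
(np.float64(258.0472526634243), np.float64(-109.34593005683027))
```

View pics/w2.png

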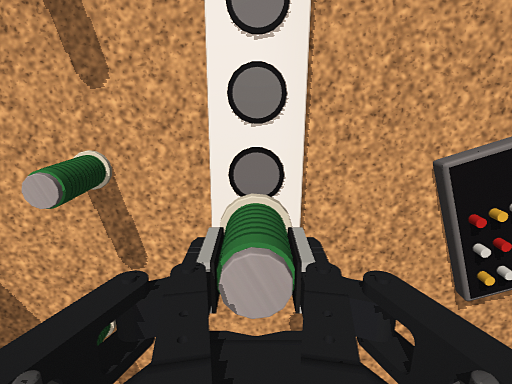

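The board's seats show at b (258,3), c (257,92) and d (256,174). r60 hangs straight in the jaws, with its foot's upper edge at row 195.

Run:
```python
from h import *
m=eyes.camera_model('wrist');a=cv2.imread('pics/w2.png')
g=cv2.cvtColor(a,cv2.COLOR_BGR2GRAY)
c,_=cv2.findContours(((g<45)[:,215:300]).astype(np.uint8),cv2.RETR_EXTERNAL,cv2.CHAIN_APPROX_NONE)
for k in c:
    if cv2.contourArea(k)>300:
        k=k.reshape(-1,2)+[215,0]; print(k.min(0),k.max(0))
        if len(k)>20: e=cv2.fitEllipse(k.astype(np.float32)); print(e,ray(m,*e[0],.021))
print(ray(m,256.5,174,.021),ray(m,257,92.5,.021))
p=env.observe()['position']
for t in np.radians([0,90,180]): print(proj(m,[p[0]+.02*np.cos(t),p[1]+.02*np.sin(t),p[2]-.0226+.003]))
```

```text
[215 331] [299 383]
((257.08441162109375, 357.63079833984375), (58.40496826171875, 104.55516052246094), 89.8653335571289) [ 0.56885338 -0.34089558  0.021     ]
[277 227] [299 312]
((290.1248474121094, 268.4795227050781), (18.704593658447266, 74.68690490722656), 173.90863037109375) [ 0.62177524 -0.23466559  0.021     ]
[229 147] [283 196]
((255.93023681640625, 173.6900634765625), (49.99774932861328, 51.567352294921875), 92.12925720214844) [ 0.60357522 -0.12871069  0.021     ]
[227  62] [286 122]
((256.49945068359375, 91.99606323242188), (58.04881286621094, 60.908477783203125), 1.2193411588668823) [ 0.61661414 -0.05501808  0.021     ]
[226   0] [288  33]
((257.06610107421875, -0.06551933288574219), (58.46036911010742, 62.78724670410156), 174.99342346191406) [0.62931253 0.01710694 0.021     ]
[ 0.60406227 -0.12910226  0.021     ] [ 0.61698339 -0.05551837  0.021     ]
(np.float64(291.7478743465283), np.float64(221.66978882098493))
(np.float64(249.8427374475833), np.float64(193.26922826265974))
(np.float64(220.74243613687784), np.float64(232.90906682784586))
```

```bash
python3 -m pendant '{"travel":[[0.5,-0.7,-25],[0,0,-30],[0,0,-30],[0,0,-20],[0,0,-12],[0,0,-6],[0,0,-3],[0,0,-2],[0,0,0],[0,0,0],[0,0,0]],"delta_rot":[[0,0,0],[0,0,0],[0,0,0],[0,0,0],[0,0,0],[0,0,0],[0,0,0],[0,0,0],[0,0,0],[0,0,0],[0,0,0]]}'
```

```text
time_s: 6.63
position: [0.6047, -0.1309, 0.0452]
tool_rot: [[0.001, 0.986, -0.168], [-0.001, -0.168, -0.986], [-1.0, 0.001, 0.0]]
ft_force: [-0.1, 0.5, -0.5]
grip_width: 0.0305
```

```bash
python3 -m pendant '{"travel":[[0,0.5,-1],[0,0,-0.7],[0,0,0],[0,0,0]],"delta_rot":[[0,0,0],[0,0,0],[0,0,0],[0,0,0]]}'
python3 -m pendant '{"travel":[[0,0,0],[0,0,0],[0,0,0],[0,0,0],[0,0,0],[0,0,0],[0,0,0],[0,0,0],[0,0,20],[0,0,30],[0,0,30],[0,0,30],[0,0,30],[0,0,30],[0,0,0],[0,0,0]],"delta_rot":[[0,0,0],[0,0,0],[0,0,0],[0,0,0],[0,0,0],[0,0,0],[0,0,0],[0,0,0],[0,0,0],[0,0,0],[0,0,0],[0,0,0],[0,0,0],[0,0,0],[0,0,0],[0,0,0]]}' 85
python3 - <<'E'
from h import *
a,m=shot('wrist','w3.png');s=env.observe();print(s['position'])
for p in ([.604,-.130,.021],[.604,-.130,.081]): print(proj(m,p))
E
```

```text
time_s: 6.97
position: [0.6046, -0.1304, 0.0437]
tool_rot: [[0.001, 0.986, -0.168], [-0.001, -0.168, -0.986], [-1.0, 0.001, 0.0]]
ft_force: [-1.6, 1.5, 5.6]
grip_width: 0.0305
time_s: 8.3
position: [0.6047, -0.1305, 0.2141]
tool_rot: [[0.003, 0.986, -0.168], [-0.001, -0.168, -0.986], [-1.0, 0.003, 0.001]]
ft_force: [-0.7, 0.0, -0.5]
grip_width: 0.0851
[ 0.60412586 -0.13027262  0.21237036]
(np.float64(254.4324398384894), np.float64(164.92490981403205))
(np.float64(254.45311608232362), np.float64(178.07975553905354))
```

View pics/w3.png

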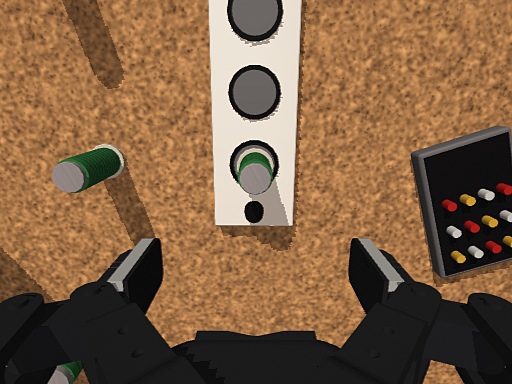

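r60 stands centred on seat d, with its foot at about (254,164) beside the black terminal (254,212). r82 shows its cap at (70,176) and its foot at (107,161).

Run:
```python
from h import *
m=eyes.camera_model('wrist');p=env.observe()['position']
a=ray(m,70,176,.082);b=ray(m,106,161,.006); print(a,b,p)
```

```text
[ 0.44140362 -0.09925969  0.082     ] [ 0.4386493  -0.09948974  0.006     ] [ 0.60412586 -0.13027262  0.21237036]
```

```bash
python3 -m pendant '{"travel":[[-27.5,5,0],[-27.5,5,0],[-27.5,5,0],[-27.5,5,0],[-27.5,5,0],[-27.5,5,0],[0,0,-10],[0,0,-25],[0,0,-30],[0,0,-30],[0,0,-30],[0,0,-20],[0,0,-12],[0,0,-8],[0,0,-4],[0,0,0],[0,0,0]],"delta_rot":[[0,0,0],[0,0,0],[0,0,0],[0,0,0],[0,0,0],[0,0,0],[0,0,0],[0,0,0],[0,0,0],[0,0,0],[0,0,0],[0,0,0],[0,0,0],[0,0,0],[0,0,0],[0,0,0],[0,0,0]]}'
python3 -m pendant '{"travel":[[0,0,0],[0,0,0],[0,0,0],[0,0,0],[0,0,0],[0,0,0],[0,0,0],[0,0,0],[0,0,0],[0,0,0]],"delta_rot":[[0,0,0],[0,0,0],[0,0,0],[0,0,0],[0,0,0],[0,0,0],[0,0,0],[0,0,0],[0,0,0],[0,0,0]]}' 20 50
```

```text
time_s: 9.77
position: [0.4394, -0.1004, 0.0438]
tool_rot: [[0.0, 0.986, -0.168], [-0.0, -0.168, -0.986], [-1.0, 0.0, 0.0]]
ft_force: [0.4, -0.9, -0.3]
grip_width: 0.0852
time_s: 10.6
position: [0.4395, -0.1004, 0.044]
tool_rot: [[0.001, 0.986, -0.168], [-0.0, -0.168, -0.986], [-1.0, 0.001, 0.0]]
ft_force: [-1.4, 0.3, 6.7]
grip_width: 0.0309
```

```bash
python3 -m pendant '{"travel":[[0,0,15],[0,0,30],[0,0,35],[0,0,35],[0,0,35],[25.2,6.3,0],[25.2,6.3,0],[25.2,6.3,0],[25.2,6.3,0],[25.2,6.3,0],[25.2,6.3,0],[25.2,6.3,0],[0,0,0],[0,0,0],[0,0,0]],"delta_rot":[[0,0,0],[0,0,0],[0,0,0],[0,0,0],[0,0,0],[0,0,0],[0,0,0],[0,0,0],[0,0,0],[0,0,0],[0,0,0],[0,0,0],[0,0,0],[0,0,0],[0,0,0]]}'
python3 -m pendant '{"travel":[[0,0,-25],[0,0,-30],[0,0,-30],[0,0,-20],[0,0,-12],[0,0,-6],[0,0,-3],[0,0,-1],[0,0,0],[0,0,0],[0,0,0]],"delta_rot":[[0,0,0],[0,0,0],[0,0,0],[0,0,0],[0,0,0],[0,0,0],[0,0,0],[0,0,0],[0,0,0],[0,0,0],[0,0,0]]}'
```

```text
time_s: 11.85
position: [0.615, -0.0562, 0.1931]
tool_rot: [[-0.002, 0.986, -0.168], [0.0, -0.168, -0.986], [-1.0, -0.002, -0.0]]
ft_force: [-0.7, 0.2, -1.5]
grip_width: 0.0305
time_s: 12.77
position: [0.616, -0.0563, 0.0675]
tool_rot: [[0.001, 0.986, -0.168], [-0.0, -0.168, -0.986], [-1.0, 0.001, 0.0]]
ft_force: [0.4, 0.1, -1.8]
grip_width: 0.0309
```

```bash
python3 -m pendant '{"travel":[[0,0,-1.5],[0,0,-1],[0,0,-0.5],[0,0,0],[0,0,0]],"delta_rot":[[0,0,0],[0,0,0],[0,0,0],[0,0,0],[0,0,0]]}'
python3 -m pendant '{"travel":[[0,0,0],[0,0,0],[0,0,0],[0,0,0],[0,0,0],[0,0,0],[0,0,0],[0,0,0],[0,0,20],[0,0,30],[0,0,30],[0,0,30],[0,0,30],[0,0,30],[0,0,0],[0,0,0]],"delta_rot":[[0,0,0],[0,0,0],[0,0,0],[0,0,0],[0,0,0],[0,0,0],[0,0,0],[0,0,0],[0,0,0],[0,0,0],[0,0,0],[0,0,0],[0,0,0],[0,0,0],[0,0,0],[0,0,0]]}' 85
python3 - <<'E'
from h import *
a,m=shot('wrist','w4.png');s=env.observe();print(s['position'])
for p in ([.616,-.056,.021],[.629,.0168,.021],[.642,.0908,.021],[.449,.118,.104],[.449,.118,.006]): print(proj(m,p))
E
```

```text
time_s: 13.18
position: [0.6161, -0.0563, 0.0651]
tool_rot: [[0.002, 0.986, -0.168], [-0.001, -0.168, -0.986], [-1.0, 0.002, 0.0]]
ft_force: [-2.4, 0.8, 8.7]
grip_width: 0.0307
time_s: 14.52
position: [0.6161, -0.0563, 0.2351]
tool_rot: [[0.003, 0.986, -0.168], [-0.001, -0.168, -0.986], [-1.0, 0.003, 0.0]]
ft_force: [0.1, 0.1, -0.8]
grip_width: 0.0848
[ 0.61553439 -0.05620221  0.23334106]
(np.float64(254.9644396142103), np.float64(161.43163737343136))
(np.float64(255.4018931477761), np.float64(94.26882587574876))
(np.float64(255.69519077202415), np.float64(17.539814854146414))
(np.float64(3.662032242839018), np.float64(-1.421600661548382))
(np.float64(73.68708269618486), np.float64(26.996336675262143))
```

View pics/w4.png

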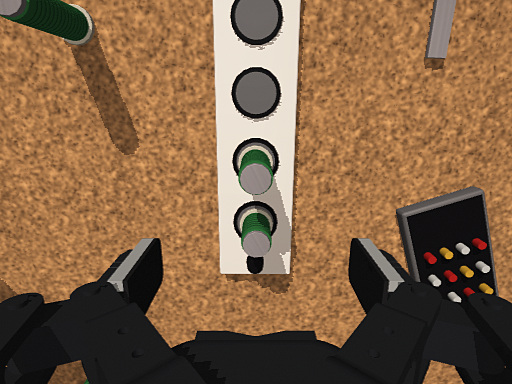

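r82 stands centred on c and r60 on d. Seats b and a sit where predicted, and r104's foot at (77,25) puts it at about (0.451, 0.120).

```bash
python3 -m pendant '{"travel":[[-27.5,10.6,0],[-27.5,10.6,0],[-27.5,10.6,0],[-27.5,10.6,0],[-27.5,10.6,0],[-27.5,10.6,0],[0,0,-10],[0,0,-25],[0,0,-30],[0,0,-30],[0,0,-30],[0,0,-20],[0,0,-12],[0,0,-8],[0,0,-4],[0,0,0],[0,0,0]],"delta_rot":[[0,0,0],[0,0,0],[0,0,0],[0,0,0],[0,0,0],[0,0,0],[0,0,0],[0,0,0],[0,0,0],[0,0,0],[0,0,0],[0,0,0],[0,0,0],[0,0,0],[0,0,0],[0,0,0],[0,0,0]]}'
python3 -m pendant '{"travel":[[0,0,0],[0,0,0],[0,0,0],[0,0,0],[0,0,0],[0,0,0],[0,0,0],[0,0,0],[0,0,0],[0,0,0]],"delta_rot":[[0,0,0],[0,0,0],[0,0,0],[0,0,0],[0,0,0],[0,0,0],[0,0,0],[0,0,0],[0,0,0],[0,0,0]]}' 20 50
```

```text
time_s: 15.98
position: [0.4508, 0.0073, 0.0648]
tool_rot: [[0.0, 0.986, -0.168], [-0.0, -0.168, -0.986], [-1.0, 0.0, 0.0]]
ft_force: [0.3, -0.3, -0.6]
grip_width: 0.0851
time_s: 16.82
position: [0.4507, 0.0074, 0.0646]
tool_rot: [[-0.0, 0.986, -0.168], [0.0, -0.168, -0.986], [-1.0, -0.0, 0.0]]
ft_force: [0.7, 0.5, 1.1]
grip_width: 0.0202
```

I got the sign of y wrong, so the jaws closed on empty bench 113 mm short of r104. Nothing was touched. I'll open, rise and move on.

```bash
python3 -m pendant '{"travel":[[0,0,20],[0,0,30],[0,0,30],[0,0,30],[0,0,20],[0,28.2,0],[0,28.2,0],[0,28.2,0],[0,28.2,0],[0,0,0],[0,0,0],[0,0,0]],"delta_rot":[[0,0,0],[0,0,0],[0,0,0],[0,0,0],[0,0,0],[0,0,0],[0,0,0],[0,0,0],[0,0,0],[0,0,0],[0,0,0],[0,0,0]]}' 85
python3 - <<'E'
from h import *
a,m=shot('wrist','w5.png');print(env.observe()['position'])
hs=cv2.cvtColor(a,cv2.COLOR_RGB2HSV)
k=((hs[...,0]>45)&(hs[...,0]<90)&(hs[...,1]>80)).astype(np.uint8);k[:,:200]=0;k[:,310:]=0
n,l,st,ce=cv2.connectedComponentsWithStats(k)
for i in range(1,n):
    if st[i,4]>60: print(st[i],ce[i])
for p in ([.451,.120,.104],[.451,.120,.006],[.451,.120,.052]): print(proj(m,p))
E
```

```text
time_s: 17.82
position: [0.4507, 0.1198, 0.1945]
tool_rot: [[-0.0, 0.986, -0.168], [-0.0, -0.168, -0.986], [-1.0, -0.0, 0.0]]
ft_force: [0.4, -0.7, -0.3]
grip_width: 0.0849
[0.45075267 0.119451   0.19453309]
[235 152  40  47 713] [254.88359046 167.27489481]
(np.float64(256.28182355558937), np.float64(191.38895599313562))
(np.float64(256.05757290451305), np.float64(165.94685536902068))
(np.float64(256.14487573089826), np.float64(175.85169748653976))
```

View pics/w5.png

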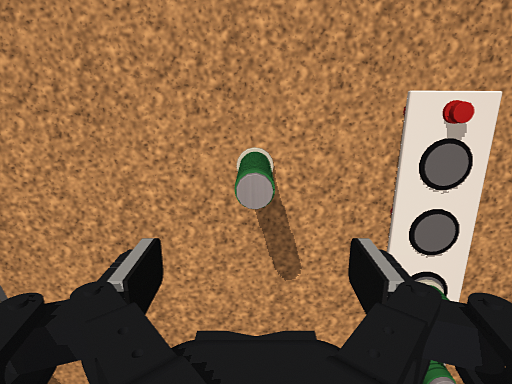

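r104's cap is at (255,191), exactly as predicted, and the red terminal (459,112) is beside seat a. Descending.

```bash
python3 -m pendant '{"travel":[[0,0,-20],[0,0,-30],[0,0,-30],[0,0,-25],[0,0,-12],[0,0,-8],[0,0,-4.5],[0,0,0],[0,0,0]],"delta_rot":[[0,0,0],[0,0,0],[0,0,0],[0,0,0],[0,0,0],[0,0,0],[0,0,0],[0,0,0],[0,0,0]]}'
python3 -m pendant '{"travel":[[0,0,0],[0,0,0],[0,0,0],[0,0,0],[0,0,0],[0,0,0],[0,0,0],[0,0,0],[0,0,0],[0,0,0]],"delta_rot":[[0,0,0],[0,0,0],[0,0,0],[0,0,0],[0,0,0],[0,0,0],[0,0,0],[0,0,0],[0,0,0],[0,0,0]]}' 20 50
```

```text
time_s: 18.62
position: [0.4512, 0.1198, 0.0657]
tool_rot: [[0.001, 0.986, -0.169], [-0.0, -0.169, -0.986], [-1.0, 0.001, -0.0]]
ft_force: [0.0, 0.5, 1.4]
grip_width: 0.0851
time_s: 19.45
position: [0.4508, 0.1202, 0.0655]
tool_rot: [[0.001, 0.986, -0.168], [0.0, -0.168, -0.986], [-1.0, 0.001, -0.0]]
ft_force: [-2.3, -0.3, 4.9]
grip_width: 0.0305
```

```bash
python3 -m pendant '{"travel":[[0,0,15],[0,0,30],[0,0,35],[0,0,35],[0,0,35],[25.5,-14.8,0],[25.5,-14.8,0],[25.5,-14.8,0],[25.5,-14.8,0],[25.5,-14.8,0],[25.5,-14.8,0],[25.5,-14.8,0],[0,0,0],[0,0,0],[0,0,0]],"delta_rot":[[0,0,0],[0,0,0],[0,0,0],[0,0,0],[0,0,0],[0,0,0],[0,0,0],[0,0,0],[0,0,0],[0,0,0],[0,0,0],[0,0,0],[0,0,0],[0,0,0],[0,0,0]]}'
python3 -m pendant '{"travel":[[0,0,-25],[0,0,-30],[0,0,-30],[0,0,-20],[0,0,-12],[0,0,-6],[0,0,-3],[0,0,-1],[0,0,0],[0,0,0],[0,0,0]],"delta_rot":[[0,0,0],[0,0,0],[0,0,0],[0,0,0],[0,0,0],[0,0,0],[0,0,0],[0,0,0],[0,0,0],[0,0,0],[0,0,0]]}'
```

```text
time_s: 20.7
position: [0.6287, 0.0168, 0.2145]
tool_rot: [[-0.002, 0.986, -0.168], [0.0, -0.168, -0.986], [-1.0, -0.002, -0.0]]
ft_force: [-0.1, 0.2, -2.6]
grip_width: 0.0306
time_s: 21.62
position: [0.6295, 0.0165, 0.089]
tool_rot: [[0.001, 0.986, -0.168], [-0.0, -0.168, -0.986], [-1.0, 0.001, -0.0]]
ft_force: [-0.4, 0.0, -2.0]
grip_width: 0.0305
```

```bash
python3 -m pendant '{"travel":[[0,0,-1.5],[0,0,-1],[0,0,0],[0,0,0]],"delta_rot":[[0,0,0],[0,0,0],[0,0,0],[0,0,0]]}'
python3 -m pendant '{"travel":[[0,0,0],[0,0,0],[0,0,0],[0,0,0],[0,0,0],[0,0,0],[0,0,0],[0,0,0],[0,0,20],[0,0,30],[0,0,30],[0,0,30],[0,0,30],[0,0,0]],"delta_rot":[[0,0,0],[0,0,0],[0,0,0],[0,0,0],[0,0,0],[0,0,0],[0,0,0],[0,0,0],[0,0,0],[0,0,0],[0,0,0],[0,0,0],[0,0,0],[0,0,0]]}' 85
python3 -m pendant '{"travel":[[-19.8,-24.5,0],[-19.8,-24.5,0],[-19.8,-24.5,0],[-19.8,-24.5,0],[-19.8,-24.5,0],[-19.8,-24.5,0],[-19.8,-24.5,0],[-19.8,-24.5,0],[-19.8,-24.5,0],[-19.8,-24.5,0],[-19.8,-24.5,0],[-19.8,-24.5,0],[0,0,0],[0,0,0],[0,0,0]],"delta_rot":[[0,0,0],[0,0,0],[0,0,0],[0,0,0],[0,0,0],[0,0,0],[0,0,0],[0,0,0],[0,0,0],[0,0,0],[0,0,0],[0,0,0],[0,0,0],[0,0,0],[0,0,0]]}'
python3 - <<'E'
from h import *
a,m=shot('wrist','w6.png');print(env.observe()['position'])
for p in ([.391,-.277,.126],[.391,-.277,.006]): print(proj(m,p))
E
```

```text
time_s: 21.95
position: [0.6295, 0.0165, 0.0865]
tool_rot: [[0.001, 0.986, -0.168], [-0.0, -0.168, -0.986], [-1.0, 0.001, 0.0]]
ft_force: [-2.6, 0.5, 5.8]
grip_width: 0.0305
time_s: 23.12
position: [0.631, 0.0164, 0.2322]
tool_rot: [[0.011, 0.986, -0.168], [-0.002, -0.168, -0.986], [-1.0, 0.011, -0.0]]
ft_force: [0.2, 0.5, -0.1]
grip_width: 0.0849
time_s: 24.37
position: [0.3917, -0.2771, 0.2255]
tool_rot: [[0.0, 0.986, -0.169], [0.0, -0.169, -0.986], [-1.0, -0.0, -0.0]]
ft_force: [0.6, 0.5, -0.2]
grip_width: 0.0849
[ 0.39200053 -0.27679458  0.22549283]
(np.float64(254.94679851282459), np.float64(188.67782186457745))
(np.float64(255.09867465974384), np.float64(160.98243639742458))
```

View pics/w6.png

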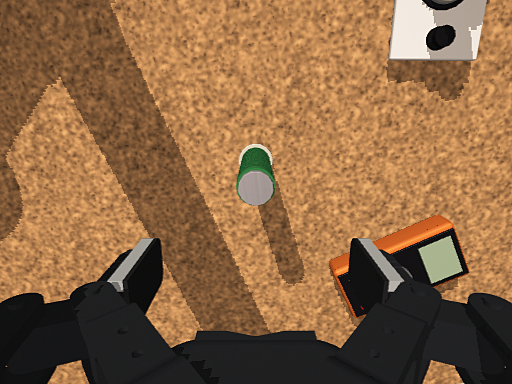

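r126's cap at (255,188) matches the prediction. The meter, 45 mm high, stays below the fingers, which go down to only 87 mm.

```bash
python3 -m pendant '{"travel":[[0,0,-20],[0,0,-30],[0,0,-30],[0,0,-30],[0,0,-15],[0,0,-8],[0,0,-5],[0,0,0],[0,0,0]],"delta_rot":[[0,0,0],[0,0,0],[0,0,0],[0,0,0],[0,0,0],[0,0,0],[0,0,0],[0,0,0],[0,0,0]]}'
python3 -m pendant '{"travel":[[0,0,0],[0,0,0],[0,0,0],[0,0,0],[0,0,0],[0,0,0],[0,0,0],[0,0,0],[0,0,0],[0,0,0]],"delta_rot":[[0,0,0],[0,0,0],[0,0,0],[0,0,0],[0,0,0],[0,0,0],[0,0,0],[0,0,0],[0,0,0],[0,0,0]]}' 20 50
```

```text
time_s: 25.17
position: [0.3922, -0.2776, 0.0884]
tool_rot: [[0.001, 0.986, -0.168], [-0.001, -0.168, -0.986], [-1.0, 0.001, 0.001]]
ft_force: [-0.0, 0.2, 0.8]
grip_width: 0.0849
time_s: 26.0
position: [0.3917, -0.2776, 0.0881]
tool_rot: [[0.0, 0.986, -0.168], [-0.001, -0.168, -0.986], [-1.0, 0.001, 0.001]]
ft_force: [-0.8, 0.3, 6.1]
grip_width: 0.0307
```

```bash
python3 -m pendant '{"travel":[[0,0,15],[0,0,30],[0,0,35],[0,0,35],[0,0,35],[0,0,30]],"delta_rot":[[0,0,0],[0,0,0],[0,0,0],[0,0,0],[0,0,0],[0,0,0]]}'
python3 -m pendant '{"travel":[[17.9,26.3,0],[17.9,26.3,0],[17.9,26.3,0],[17.9,26.3,0],[17.9,26.3,0],[17.9,26.3,0],[17.9,26.3,0],[17.9,26.3,0],[17.9,26.3,0],[17.9,26.3,0],[17.9,26.3,0],[17.9,26.3,0],[17.9,26.3,0],[17.9,26.3,0],[0,0,0],[0,0,0],[0,0,0],[0,0,0]],"delta_rot":[[0,0,0],[0,0,0],[0,0,0],[0,0,0],[0,0,0],[0,0,0],[0,0,0],[0,0,0],[0,0,0],[0,0,0],[0,0,0],[0,0,0],[0,0,0],[0,0,0],[0,0,0],[0,0,0],[0,0,0],[0,0,0]]}'
```

```text
time_s: 26.5
position: [0.3914, -0.2772, 0.2699]
tool_rot: [[0.001, 0.986, -0.168], [-0.001, -0.168, -0.986], [-1.0, 0.001, 0.001]]
ft_force: [0.9, -0.5, -1.6]
grip_width: 0.0311
time_s: 28.0
position: [0.6418, 0.0899, 0.2676]
tool_rot: [[-0.001, 0.986, -0.169], [-0.0, -0.169, -0.986], [-1.0, -0.001, 0.0]]
ft_force: [0.6, -0.6, -0.7]
grip_width: 0.0311
```

```bash
python3 -m pendant '{"travel":[[0,0.6,-25],[0,0,-30],[0,0,-30],[0,0,-30],[0,0,-20],[0,0,-12],[0,0,-6],[0,0,-3],[0,0,-1],[0,0,0],[0,0,0],[0,0,0]],"delta_rot":[[0,0,0],[0,0,0],[0,0,0],[0,0,0],[0,0,0],[0,0,0],[0,0,0],[0,0,0],[0,0,0],[0,0,0],[0,0,0],[0,0,0]]}'
```

```text
time_s: 29.0
position: [0.6425, 0.0913, 0.1115]
tool_rot: [[0.002, 0.986, -0.168], [-0.0, -0.168, -0.986], [-1.0, 0.001, -0.0]]
ft_force: [-0.7, -0.2, -1.9]
grip_width: 0.0308
```

Next I'll set it down, release, rise and back off so the row is visible.

```bash
python3 -m pendant '{"travel":[[0,0,-1.5],[0,0,-0.8],[0,0,0],[0,0,0]],"delta_rot":[[0,0,0],[0,0,0],[0,0,0],[0,0,0]]}'
python3 -m pendant '{"travel":[[0,0,0],[0,0,0],[0,0,0],[0,0,0],[0,0,0],[0,0,0],[0,0,0],[0,0,0],[0,0,20],[0,0,30],[0,0,30],[0,0,30],[0,0,30],[0,0,0],[0,0,0]],"delta_rot":[[0,0,0],[0,0,0],[0,0,0],[0,0,0],[0,0,0],[0,0,0],[0,0,0],[0,0,0],[0,0,0],[0,0,0],[0,0,0],[0,0,0],[0,0,0],[0,0,0],[0,0,0]]}' 85
python3 -m pendant '{"travel":[[-20,20,0],[-20,20,0],[-20,20,0],[-20,20,0],[-20,20,0],[-20,20,0],[-20,20,0],[-20,20,0],[0,0,0],[0,0,0],[0,0,0]],"delta_rot":[[0,0,0],[0,0,0],[0,0,0],[0,0,0],[0,0,0],[0,0,0],[0,0,0],[0,0,0],[0,0,0],[0,0,0],[0,0,0]]}'
python3 - <<'E'
from h import *
a,m=shot('top','t9.png');b,ms=shot('scene','s9.png')
A=cv2.resize(a[120:215,155:300],None,fx=4,fy=4,interpolation=cv2.INTER_CUBIC)[:300,:580]
B=cv2.resize(b[130:260,80:380],(580,251),interpolation=cv2.INTER_CUBIC)
cv2.imwrite('pics/fin.png',np.vstack([A,B])[:,:,::-1])
E
```

```text
time_s: 29.33
position: [0.6425, 0.0914, 0.1092]
tool_rot: [[0.001, 0.986, -0.168], [-0.0, -0.168, -0.986], [-1.0, 0.001, -0.0]]
ft_force: [-2.7, 0.4, 4.3]
grip_width: 0.0306
time_s: 30.58
position: [0.6426, 0.0914, 0.2499]
tool_rot: [[0.004, 0.986, -0.168], [-0.0, -0.168, -0.986], [-1.0, 0.004, -0.0]]
ft_force: [-0.4, -0.1, -0.8]
grip_width: 0.0849
time_s: 31.5
position: [0.4823, 0.251, 0.2474]
tool_rot: [[-0.001, 0.986, -0.168], [-0.001, -0.168, -0.986], [-1.0, -0.001, 0.001]]
ft_force: [0.8, -0.9, -0.0]
grip_width: 0.0848
```

View pics/fin.png

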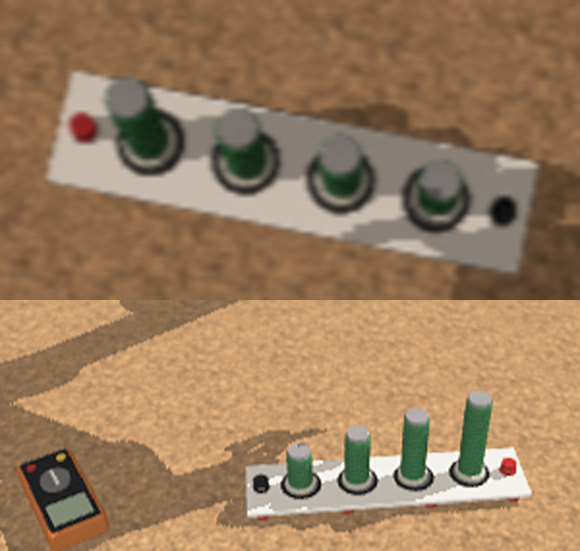

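All four stand upright in the right order, feet centred on the pads, and the meter has not moved. I'll do a quick numeric check of the cap centres in the top view, then hand in.

Run:
```python
from h import *
from rig import close_job
m=eyes.camera_model('top')
for c,h,s in (((127,97),.126,(.6424,.0905)),((238,129),.104,(.6285,.0159)),((341,154),.082,(.6146,-.0569)),((441,179),.06,(.6039,-.1311))):
    p=ray(m,c[0]/4+155,c[1]/4+120,h+.021)[:2]; print(p,(p-s)*1000)
print(env.observe()['time_s'],close_job())
```

```text
[0.64047868 0.09023239] [-1.92132264 -0.26761121]
[0.62551227 0.0144068 ] [-2.9877317  -1.49319846]
[ 0.61479601 -0.05839522] [ 0.19600667 -1.49522011]
[ 0.60341603 -0.13173527] [-0.48396749 -0.6352679 ]
the job is handed in; nothing more can be done
31.6 None
```

The four resistors stand upright on the seats in height order: 126 mm on seat a beside the red terminal, then 104 mm on b, 82 mm on c and 60 mm on d beside the black terminal. I handed the job in at 31.6 s with the gripper open, well clear of the row.

- **Final checks:** in the last top and scene views all four stand upright and the meter shows no sign of having moved. By the top camera the caps are 1 to 3 mm from the seat centres (104 mm one furthest, at 3.3 mm), about the calibration error.
- **What went wrong:** one grasp attempt for the 104 mm resistor closed on empty bench because I got the sign of y wrong. It touched nothing, and I repeated it at the right place after a close look.
- **Disagreements:** the wrist and top cameras differed by up to about 4 mm, so I used values between the two or the close wrist view.

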